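# Swing the beaker tray under the sensor head and trigger a reading with the jog stick

### The job

Push the swivel tray by its rim, near the corner far from its pin, until it is fully home against its stop with the beaker under the sensor head, without touching the beaker. Then take the reading: from under the visor's open front, push the console's jog stick straight sideways, as far as it goes, toward the side on which the tray stands (never the other way), hold it there for about two seconds and let it return upright. Leave the tray home, and do not shift the hand-held meter or the water bottle.

Things in the scene. Friction and masses are not known exactly. Their poses are not given: they have to be found in the camera images.
- console: Fixed grey control console, 150 mm square on plan. Origin under its middle on the worktop; x points to its back (away from the robot at yaw 0), y to its left, z up. Its face slopes 32 degrees from level, facing -x: 66 mm high at the front, 134 mm at the back. A clear visor stands over it (see point visor).
- visor (a point): Middle of the front edge of the visor, at (-70, 0, 304) mm in the console's frame: a clear sheet on 8 mm steel rods, level, y -74 to +74 mm, from this edge back to a clear upright sheet at x = +66 mm. Front and sides are open. It covers the stick, so a gripper pointing straight down does not fit: point it along the stick, tilted about 30 to 40 degrees from vertical.
- stick_pivot (a point): Point on the console's sloped face about which the jog stick tilts, at (-20, 0, 100) mm in the console's frame (fixed). Its axes are the console's. At rest the stick rises from here along (-0.530, 0, 0.848) of the console's frame: it leans 32 degrees toward the console's front.
- knob (a point): Middle of the jog stick's black knob, 105 mm from the pivot along the stick. The knob is round, 34 mm in diameter and 40 mm long (from 85 to 125 mm along the stick), on a 12 mm steel shaft above a rubber boot that ends 33 mm from the pivot. Its z axis points along the stick.
- jog_side (a joint): Sideways tilt of the jog stick, rad. 0 upright, positive toward the console's +y (left), end stops at -0.4 and +0.4. Spring-centred: about 2.7 N at the knob holds it at the end stop; let go, it comes back to 0 by itself.
- jog_fore (a joint): Fore-and-aft tilt of the same stick, rad. 0 upright, positive toward the console's back; same spring and end stops.
- tray_station: Fixed aluminium base of the swivel tray, 8 mm thick, x -45 to +95, y -105 to +120 mm. Origin on the worktop near its middle; x points to its back (away from the robot at yaw 0), y to its left. A dark stop block stands at its back (x 71 to 85, y -80 to -50 mm). It stands left or right of the console, differently each time.
- sensor (a point): Foot of the white sensor head over the tray, at (20, 35, 130) mm in the station's frame: 44 mm in diameter, 130 to 195 mm above the worktop, on an arm from a post at the back of the station (84, 35 mm). Fixed.
- pin (a point): Pivot pin of the tray, at (50, 85, 12) mm in the station's frame (fixed; axes of the station).
- tray (a joint): Swing of the tray about the pin, rad. 0 = fully home against the stop; positive = swung out, clockwise from above, its free end toward the front (-x) of the station; range 0 to 1.1. Friction holds it where it is left (1 to 2 N at the far corner moves it).
- tray_rim (a point): Point to push on: outer face of the tray's front rim near the free corner, mid height; it and its axes turn with the tray: push along its +x. In the tray's frame (origin at the pin point, parallel to the station at joint 0) it is at (-80, -155, 15) mm; the steel tray spans x -80 to +20, y -180 to +20 mm. Its rim is 4 mm thick, from 12 to 42 mm above the worktop.
- beaker: Cloudy plastic beaker, 66 mm in diameter, 82 mm high, fixed in a collar on the tray; origin at its foot, at (-30, -50, 4) mm in the tray's frame. Its rim stands 98 mm above the worktop. Not to be touched.
- ph_meter: Bystander: loose yellow hand-held meter, 150 x 66 x 41 mm, lying on the worktop between console and tray; origin under its middle.
- water_bottle: Bystander: loose small clear bottle with a blue cap, 58 mm in diameter, 178 mm high, standing at the left; origin under its middle.

How it is judged (in metres and radians):
On the way, in this order (a step that is already met when the one before it is completed fails the run):
1. the tray is home against its stop (value of joint tray below 0.05 rad), for 0.2 s.
2. the stick is held over toward the tray's side, straight sideways, for 1.5 s, with the tray home (((y of tray_station in the frame of console above 0 m and value of joint jog_side above 0.3 rad) or (not (y of tray_station in the frame of console above 0 m) and value of joint jog_side below -0.3 rad)) and value of joint jog_fore between -0.2 and 0.2 rad and value of joint tray below 0.05 rad), for 1.5 s.
3. the stick is back upright (value of joint jog_side between -0.06 and 0.06 rad and value of joint jog_fore between -0.06 and 0.06 rad), for 0.2 s.
At the end, for the whole second after the job is handed in: The tray is within 0.05 rad (3 degrees) of its stop, and the jog stick has been let go and stands still, upright within 0.06 rad both ways (all of step 3 and value of joint tray below 0.05 rad and velocity of joint jog_side between -0.1 and 0.1 rad/s); the robot touches nothing.
It fails at once if the stick is tilted the wrong way, away from the tray (by more than 0.15 rad) ((y of tray_station in the frame of console above 0 m and value of joint jog_side below -0.15 rad) or (not (y of tray_station in the frame of console above 0 m) and value of joint jog_side above 0.15 rad)).
It fails at once if the beaker is touched (more than 1 N) (contact force between any of the fingers, the arm and beaker above 1 N).
It fails at once if the meter or the bottle is shifted by more than 20 mm or tipped over (distance of any of ph_meter, water_bottle from where it was at the start of the episode above 0.02 m or angle between water_bottle's own z axis and vertical above 0.3 rad).
It also fails if it takes over 69 s, if anything falls off the work surface, if the arm or the gripper's body presses on something with over 40 N, if the wrist force passes 120 N, or if a joint passes its speed limit or range.

### The arm

A 6-joint arm with a two-finger parallel gripper is mounted at the origin on a cart in front of the work surface, level with it; the furniture and walls round the work are solid. World frame = base frame: x ahead of the robot, y to its left, z up, the work surface at z = 0. Lengths are in mm, angles in rad, forces in N, time in s.
With the tool pointing down it reaches from about 300 to 850 mm from the base axis. Payload 4.2 kg.
Tool frame: the origin (TCP) lies on the centre line of the jaws, within the pads' length; the fingertips stand 19 mm ahead of it and the grasp point (between the pads) is the TCP; z points along the fingers, y is the line along which they close (so a half turn about z gives the same grasp; the last joint's range is limited). The gripper opens to 91 mm and grips with 3 to 60 N. Pads are 32 mm wide; open, the fingers measure 118 mm over their backs; the gripper's body (76 mm by 178 mm) begins 60 mm behind the grasp point.
Start: joints at [-1.21, 0.32, 1.565, -0, 1.257, -0.02], TCP at [213.711, -533.827, 211.976] pointing down, gripper open.
Joint ranges: [-3.11, 3.11], [-0.84, 2.01], [0.21, 2.61], [-1.34, 4.49], [0.05, 2.63], [-2.56, 2.56]. Speed limits (rad/s): [2.57, 2.57, 3.14, 3.14, 3.14, 3.14].

### API

Orientations are given as [roll, pitch, yaw] about the fixed x, y, z axes, in that order (R = Rz(yaw) Ry(pitch) Rx(roll)).
In Python, from plant import * gives the robot as it stands.
- The arm moves only by the tool play_rows, never from a script. Its argument "steps" is a list of rows, each a list of 4 numbers: the shift along the world's x, y, z as a fraction of full scale, then the turn about the world's z as a fraction of full scale. A call has 1 to 12 rows; each row shifts and turns the commanded pose from where the row before left it; what a row does not reach is not made up. Full scale, the value 1, is 40 mm for a shift and 0.1 rad for a turn. A row lasts 1/12 s, in which the tool goes at most 41.7 mm and 7.16 degrees, less where a joint would pass 70% of its speed; a pose out of reach is approached as far as the arm can. A call with a number of a shift or a turn outside -1 to 1 is refused whole. A call with a gripper value outside its range is refused whole. "jaw" is the opening, from -1 (shut) to 1 (fully open), set as the call begins (left out, the last holds). The fingers move at their own pace and stop on an object; "squeeze" is the grip in N (left out, the last holds). Time passes only in rows, so rows that do not move let the fingers close. It gives the time, the measured TCP pose, the force, the opening and the grip force at its end, in the units of the state.
- get_obs(): the state, without advancing time (a new reading comes with each control period).
- capture(name): name is "scene" or "top" or "wrist"; returns (picture, depth): 384x512x3 uint8, red, green, blue; 384x512 float32, mm along the optical axis (not along the pixel's ray), 0 where there is no reading.
- get_calibration(name): a dict with "fx", "fy", "cx", "cy" (pixels), "xyz" and "rotation" of the camera in the world. Camera axes: x right, y up, looking along -z (the intrinsics and any distortion apply to the point x, -y, -z); pixel columns grow to the right and rows downward; lengths in mm; the calibration is good to about 2 mm. The wrist camera is an equidistant fisheye: a pixel r from the principal point sees the ray r / f radians off the axis. A picture is of the moment at which its call begins: read the wrist's pose just before it. get_calibration takes no time and is no camera call; for the wrist camera it gives the pose at the moment of the call.
- hand_in(): hands the job in; it is judged then, once.
Trained networks look in the newest picture that a camera, given by its name, has taken for a name from the list of things; names that differ only in an ending like _2 or _b are one class to them, and where a whole thing is asked for, a point or a joint stands for the part that bears it (a point fixed in the world has none). Each returns a list of dicts, best first, with "score" (0 to 1); they miss things now and then, are a little off and sometimes report something else, mostly with a low value. They report only what shows in the picture. A call takes as long as a camera call.
- boxes_of(camera, thing): "at" ([x, y, z] in mm, in the coordinates of the camera as it stood for that picture, good to about 4 mm: the middle of the surface that is visible of it).
- silhouettes(camera, thing): "region" (384x512 bool, what is visible of it).
The state is a dict: "clock": time; "qpos": joint angles; "dq": joint speeds; "joint_efforts": joint torques, N m; "tool_pos": TCP position; "orientation": TCP orientation; "force": force on the tool from outside, world axes, zero at the start; "wrist_torque": the same for the moment, N m; "finger_gap": opening from 0.0 (shut) to 1.0 (fully open); "finger_force": force on a finger pad.
Only numpy, scipy, OpenCV 4.12 (cv2) and the standard library are available. Lean on these libraries where they do the work, as an engineer would, in place of code of your own. Each camera call takes 0.05 s, during which the arm holds its last target. There are 200 camera calls.

## Working session

There is one attempt and no reset: what is moved stays moved. The work goes in short steps, Python scripts to look and compute and a tool call to move; the robot and the scene stay as the last step left them, time stands still between calls to the robot, and variables do not carry over. Pictures are saved under pics/ and viewed, at most 10 in all, crops included, and the job is handed in when it is done.

Besides the shell and the picture viewer there is one more tool, called after "Emit:" by a JSON object that holds its "fn" and its "kwargs", one argument or row to a line. play_rows: Moves the arm, as the interface text tells. Shift numbers are shares of 40 mm and turn numbers shares of 0.1 rad, none past 1 either way. Its arguments: {"type":"object","properties":{"steps":{"type":"array","items":{"type":"array","items":{"type":"number"}}},"jaw":{"type":"number"},"squeeze":{"type":"number"}},"required":["steps"]}

```bash
mkdir -p pics; cat > h.py <<'E'
from plant import *
import numpy as np, cv2
def cap(n,f):
    p,d=capture(n); cv2.imwrite('pics/'+f,p[:,:,::-1]); return p,d
def w(c,p): return np.array(c['rotation'])@np.array(p)+np.array(c['xyz'])
def cloud(c,d):
    v,u=np.mgrid[:384,:512]
    P=np.stack([(u-c['cx'])/c['fx']*d,-(v-c['cy'])/c['fy']*d,-d],-1)
    return P@np.array(c['rotation']).T+np.array(c['xyz'])
E
python3 - <<'E'
from h import *
for n in ['scene','top']:
    p,d=cap(n,n+'1.png'); c=get_calibration(n); np.savez(n+'1.npz',p=p,d=d)
    print(n,c)
    for t in ['console','knob','tray_station','tray','beaker','ph_meter','water_bottle']:
        b=boxes_of(n,t)
        print(t,[(round(x['score'],2),np.round(w(c,x['at'])).tolist()) for x in b[:2]])
print(get_obs())
E
```

```text
scene {'fx': 439.27859420823177, 'fy': 439.27859420823177, 'cx': 258.27454423075375, 'cy': 195.8283665186526, 'xyz': array([-340.5987052 ,  673.1767996 , 1163.76620639]), 'rotation': array([ 0.85300766, -0.02268837, -2.19903067])}
console [(0.78, [3500.0, 4514.0, 5004.0]), (0.67, [3459.0, 4473.0, 4964.0])]
knob [(0.73, [3471.0, 4485.0, 4976.0])]
tray_station [(0.85, [2781.0, 3795.0, 4286.0]), (0.2, [2711.0, 3724.0, 4215.0])]
tray [(0.82, [2711.0, 3725.0, 4215.0]), (0.65, [3496.0, 4509.0, 5000.0])]
beaker [(0.6, [2650.0, 3663.0, 4154.0]), (0.43, [3231.0, 4245.0, 4735.0])]
ph_meter [(0.55, [3228.0, 4242.0, 4732.0]), (0.34, [2776.0, 3790.0, 4281.0])]
water_bottle [(0.61, [2432.0, 3446.0, 3937.0])]
top {'fx': 416.80333357174754, 'fy': 416.80333357174754, 'cx': 252.84583697459058, 'cy': 189.7109279532344, 'xyz': array([ 254.03475488,   73.18404306, 1637.35848972]), 'rotation': array([ 2.04941923e-01,  2.01201792e-04, -1.71474342e+00])}
console [(0.87, [2669.0, 2488.0, 4052.0]), (0.7, [2821.0, 2640.0, 4204.0])]
knob [(0.65, [2853.0, 2672.0, 4236.0]), (0.62, [2818.0, 2637.0, 4202.0])]
tray_
[... 266 characters left out ...]
'qpos': array([-1.20999875e+00,  3.19572532e-01,  1.56452237e+00,  1.71004807e-05,
        1.25739060e+00, -2.00130374e-02]), 'dq': array([-1.95196222e-03, -3.74383971e-04, -1.12775141e-05, -1.52474965e-04,
        7.81671037e-04, -7.17469457e-04]), 'joint_efforts': array([-1.30324722e-05, -4.12296009e+01, -2.32218415e+01,  7.27520068e-02,
        3.77078983e-02,  1.52315920e-05]), 'tool_pos': array([ 213.71315418, -533.81552802,  211.98303405]), 'orientation': array([ 3.14148519e+00, -1.41204495e-05,  3.80805339e-01]), 'force': array([-0.35906147,  0.91577503, -0.2911673 ]), 'wrist_torque': array([ 0.00349285,  0.01802975, -0.00542269]), 'finger_force': 0.0, 'finger_gap': 1.000717160203628}
```

View pics/scene1.png

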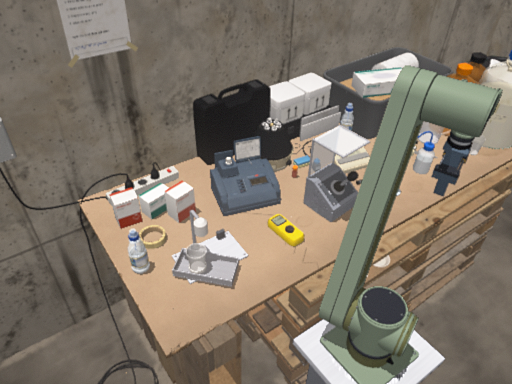

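View pics/top1.png

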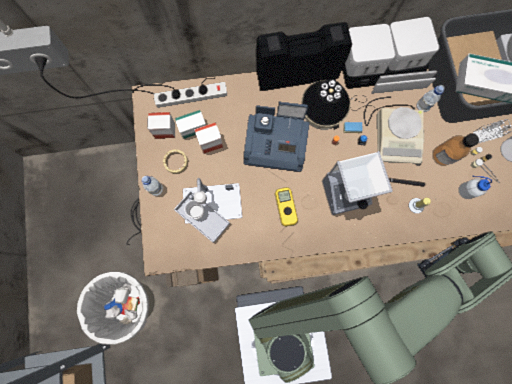

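The only commanded rotation is about z, so I need to find out how the required tilt comes about. Calibration "rotation" is rpy; I'll fix that and localise.

```bash
cat >> h.py <<'E'
from scipy.spatial.transform import Rotation as Ro
_g=get_calibration
def get_calibration(n):
    c=dict(_g(n)); c['rotation']=Ro.from_euler('xyz',c['rotation']).as_matrix(); return c
E
python3 - <<'E'
from h import *
for n in ['scene','top']:
    c=get_calibration(n); z=np.load(n+'1.npz'); P=cloud(c,z['d'])
    for t in ['console','visor','knob','tray_station','sensor','tray','beaker','ph_meter','water_bottle']:
        b=boxes_of(n,t)
        print(n,t,[(round(x['score'],2),np.round(w(c,x['at'])).tolist()) for x in b[:2]])
        s=silhouettes(n,t)
        for x in s[:1]:
            m=x['region']&(z['d']>0); Q=P[m]; 
            r=cv2.minAreaRect(Q[:,:2].astype(np.float32)); print('  ',round(x['score'],2),m.sum(),np.round(r[0]),np.round(r[1]),round(r[2],1),'z',np.round(np.percentile(Q[:,2],[2,50,98])))
            np.save(f'{n}_{t}.npy',m)
E
python3 -c "
import cv2
a=cv2.imread('pics/top1.png')[130:270,130:450];cv2.imwrite('pics/topc.png',cv2.resize(a,(800,350),interpolation=cv2.INTER_CUBIC))"
```

```text
scene console [(0.78, [516.0, -315.0, 134.0]), (0.67, [468.0, -332.0, 154.0])]
   0.62 3677 [ 575. -393.] [201. 367.] 40.3 z [  9. 131. 309.]
scene visor [(0.67, [523.0, -309.0, 133.0])]
   0.57 3657 [ 674. -506.] [197. 667.] 40.7 z [ 12. 132. 309.]
scene knob [(0.73, [467.0, -337.0, 152.0])]
   0.53 192 [ 484. -345.] [ 62. 114.] 61.0 z [102. 149. 211.]
scene tray_station [(0.85, [537.0, 220.0, 19.0]), (0.2, [506.0, 242.0, 26.0])]
   0.84 3110 [572. 178.] [248. 296.] 39.1 z [  4.  21. 192.]
scene sensor [(0.7, [535.0, 223.0, 18.0]), (0.59, [468.0, -333.0, 156.0])]
   0.64 3115 [573. 178.] [243. 297.] 39.8 z [  3.  21. 192.]
scene tray [(0.82, [507.0, 240.0, 28.0]), (0.65, [522.0, -309.0, 133.0])]
   0.83 1823 [520. 226.] [201. 141.] 42.3 z [12. 26. 96.]
scene beaker [(0.6, [532.0, 254.0, 69.0]), (0.43, [488.0, -84.0, 34.0])]
   0.6 453 [531. 258.] [59. 70.] 60.8 z [26. 70. 99.]
scene ph_meter [(0.55, [484.0, -81.0, 32.0]), (0.34, [534.0, 221.0, 20.0])]
   0.66 695 [ 503. -105.] [155.  96.] 4.0 z [-1. 30. 42.]
scene water_bottle [(0.61, [631.0, 412.0, 90.0])]
   0.6 665 [697. 393.] [ 
[... 354 characters left out ...]
.66 90 [ 455. -351.] [36. 94.] 29.5 z [ 86. 206. 236.]
top tray_station [(0.78, [543.0, 207.0, 19.0])]
   0.75 2622 [521. 210.] [257. 228.] 87.0 z [  1.  15. 194.]
top sensor [(0.61, [539.0, 206.0, 18.0])]
   0.82 2576 [520. 211.] [254. 226.] 87.5 z [  2.  15. 194.]
top tray [(0.84, [505.0, 238.0, 21.0])]
   0.75 1333 [517. 243.] [214. 107.] 42.2 z [ 6. 19. 97.]
top beaker [(0.53, [538.0, 268.0, 47.0])]
   0.72 267 [536. 268.] [80. 62.] 83.6 z [ 15.  38. 101.]
top ph_meter [(0.67, [503.0, -91.0, 30.0])]
   0.91 616 [504. -92.] [151.  67.] 3.9 z [22. 32. 44.]
top water_bottle [(0.73, [639.0, 403.0, 111.0]), (0.25, [539.0, 271.0, 46.0])]
   0.82 301 [667. 409.] [90. 57.] 1.0 z [ 11. 111. 181.]
```

View pics/topc.png

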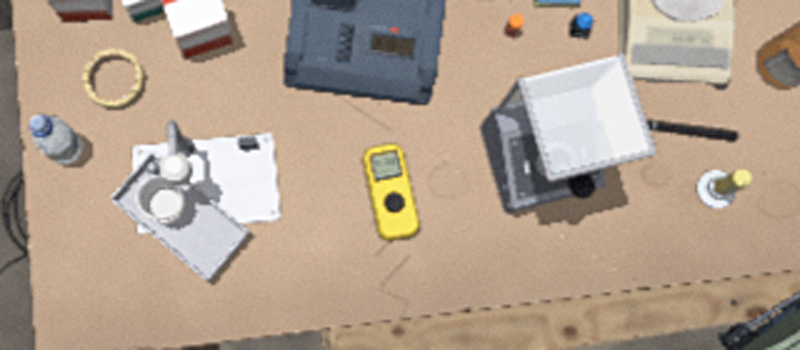

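The overview shows the tray swung out at left of the meter, the console at right with the knob peeking from under the visor's front edge. Now fits of the visor, tray and station.

```bash
python3 - <<'E'
from h import *
from scipy.optimize import least_squares
c=get_calibration('top'); z=np.load('top1.npz'); P=cloud(c,z['d']).reshape(-1,3)
c2=get_calibration('scene'); z2=np.load('scene1.npz'); P2=cloud(c2,z2['d']).reshape(-1,3)
box=lambda P,a:P[np.all((P>[a[0],a[2],a[4]])&(P<[a[1],a[3],a[5]]),1)]
for nm,Q in(('top',P),('scene',P2)):
    v=box(Q,(380,680,-460,-220,296,316)); r=cv2.minAreaRect(v[:,:2].astype(np.float32)); print(nm,'visor',len(v),r)
    k=box(Q,(420,480,-370,-300,160,230)); print('knob',len(k),k.mean(0) if len(k) else 0)
    b=box(Q,(400,660,60,380,5,11)); r=cv2.minAreaRect(b[:,:2].astype(np.float32)); print('base',len(b),r)
    t=box(Q,(400,640,80,380,34,50)); r=cv2.minAreaRect(t[:,:2].astype(np.float32)); print('rim',len(t),r)
    s=box(Q,(480,640,100,320,185,205)); print('sensor',len(s),s.mean(0),cv2.minEnclosingCircle(s[:,:2].astype(np.float32)))
E
```

```text
top visor 1871 ((521.154296875, -333.77587890625), (142.13717651367188, 149.3921661376953), 5.96163272857666)
knob 88 [ 445.68488799 -338.33399055  204.60744975]
base 983 ((530.0007934570312, 220.21542358398438), (259.4654235839844, 319.25244140625), 0.045485805720090866)
rim 227 ((551.352294921875, 195.7173614501953), (200.8473663330078, 218.9730682373047), 42.417606353759766)
sensor 141 [567.88926085 221.38450691 192.85321722] ((579.2221069335938, 220.31643676757812), 41.779457092285156)
scene visor 991 ((519.0662841796875, -334.55316162109375), (144.24002075195312, 155.93844604492188), 6.04238748550415)
knob 99 [ 442.01129282 -335.38695757  195.99477265]
base 647 ((530.3790283203125, 217.63819885253906), (258.0599670410156, 313.863525390625), 0.5082610249519348)
rim 446 ((548.09033203125, 195.05844116210938), (201.36978149414062, 223.23167419433594), 42.05011749267578)
sensor 135 [562.82502245 223.42971587 191.90268523] ((574.115478515625, 222.61300659179688), 41.6836051940918)
```

```bash
python3 - <<'E'
from h import *
for n in('top','scene'):
    c=get_calibration(n); z=np.load(n+'1.npz'); P=cloud(c,z['d'])
    m=np.load(f'{n}_tray.npy'); m=cv2.morphologyEx(m.astype(np.uint8),cv2.MORPH_OPEN,np.ones((3,3)))>0
    Q=P[m&(P[...,2]>9)&(P[...,2]<46)]; r=cv2.minAreaRect(Q[:,:2].astype(np.float32)); print(n,'tray',r,np.round(cv2.boxPoints(r)).tolist())
    s=np.load(f'{n}_tray_station.npy')&~cv2.dilate(m.astype(np.uint8),np.ones((3,3))).astype(bool); Q=P[s&(P[...,2]>2)&(P[...,2]<13)]
    r=cv2.minAreaRect(Q[:,:2].astype(np.float32)); print('base',len(Q),r,np.round(cv2.boxPoints(r)).tolist())
    Q=P[s&(P[...,2]>18)&(P[...,2]<60)&(P[...,0]>540)]; print('stop block?',len(Q),Q.mean(0))
E
```

```text
top tray ((515.4329223632812, 242.06846618652344), (210.78515625, 106.80831909179688), 42.228302001953125) [[402.0, 211.0], [473.0, 132.0], [629.0, 273.0], [558.0, 352.0]]
base 792 ((562.0009765625, 192.80560302734375), (227.80491638183594, 142.23748779296875), 85.80934143066406) [[483.0, 84.0], [625.0, 74.0], [641.0, 301.0], [499.0, 312.0]]
stop block? 58 [610.15438998 156.28779067  33.83447668]
scene tray ((509.19281005859375, 238.23524475097656), (201.3711395263672, 108.02593231201172), 42.36668014526367) [[398.0, 210.0], [471.0, 130.0], [620.0, 266.0], [547.0, 346.0]]
base 661 ((620.3615112304688, 190.13430786132812), (226.49188232421875, 265.9567565917969), 87.65229034423828) [[483.0, 82.0], [749.0, 72.0], [758.0, 298.0], [492.0, 309.0]]
stop block? 101 [605.35369624 178.0496401   38.77017143]
```

Emit:
{"fn": "play_rows", "kwargs": {
  "steps": [
    [0,0,1,0],
    [0,0,1,0],
    [0,0,1,0],
    [0,0,1,0],
    [0,0,1,0],
    [0,0,1,0],
    [0,0,1,0],
    [0,0,1,0]
  ],
  "jaw": -1
}}

```text
clock: 3.27
tool_pos: [213.4, -533.0, 534.3]
orientation: [3.141, 0.0, 0.381]
force: [0.4, -1.5, 0.2]
finger_gap: 0.447
finger_force: 0.0
```

Emit:
{"fn": "play_rows", "kwargs": {
  "steps": [
    [0.23,0.95,0,0.15],
    [0.23,0.95,0,0.15],
    [0.23,0.95,0,0.15],
    [0.23,0.95,0,0.15],
    [0.23,0.95,0,0.15],
    [0.23,0.95,0,0.15],
    [0.23,0.95,0,0.15],
    [0.23,0.95,0,0.15],
    [0.23,0.95,0,0.15],
    [0.23,0.95,0,0.15],
    [0.23,0.95,0,0.15],
    [0.23,0.95,0,0.15]
  ]
}}

```text
clock: 4.27
tool_pos: [323.7, -76.0, 532.3]
orientation: [3.141, -0.001, 0.561]
force: [0.8, -0.1, 0.5]
finger_gap: -0.0
finger_force: 0.0
```

Emit:
{"fn": "play_rows", "kwargs": {
  "steps": [
    [0.23,0.95,0,0.2],
    [0.23,0.95,0,0.2],
    [0.23,0.95,0,0.2],
    [0.23,0.95,0,0.2],
    [0.23,0.95,0,0.2],
    [0.23,0.95,0,0.2],
    [0.23,0.95,0,0.2],
    [0.23,0.95,0,0.2],
    [0,0,0,0]
  ]
}}

```text
clock: 5.02
tool_pos: [399.1, 231.9, 529.3]
orientation: [-3.139, 0.002, 0.728]
force: [-0.2, -1.0, -2.1]
finger_gap: 0.005
finger_force: 0.0
```

Emit:
{"fn": "play_rows", "kwargs": {
  "steps": [
    [-0.2,0.5,-1,0],
    [0,0,-1,0],
    [0,0,-1,0],
    [0,0,-1,0],
    [0,0,-1,0],
    [0,0,-1,0],
    [0,0,-1,0],
    [0,0,-1,0],
    [0,0,-1,0],
    [0,0,-1,0],
    [0,0,-0.6,0],
    [0,0,0,0]
  ]
}}

```text
clock: 6.02
tool_pos: [386.8, 242.0, 106.8]
orientation: [-3.14, 0.011, 0.72]
force: [-1.1, -0.4, 0.7]
finger_gap: 0.003
finger_force: 0.0
```

```bash
python3 - <<'E'
from h import *
o=get_obs();print(o['tool_pos'],o['orientation'],o['qpos'])
p,d=cap('wrist','w1.png');c=get_calibration('wrist');print(c)
E
```

```text
[386.81075131 241.96547873 106.84423938] [-3.13973429  0.01107196  0.72048946] [ 5.33947754e-01  2.41439221e-01  1.97314021e+00 -2.81772462e-04
  9.38237764e-01  1.38443277e+00]
{'fx': 297.3186396354542, 'fy': 297.3186396354542, 'cx': 257.56171069498686, 'cy': 194.54240179419517, 'xyz': array([452.14070593, 298.89426271, 282.19673956]), 'rotation': array([[ 6.59747396e-01,  7.17520230e-01,  2.23378810e-01],
       [-7.51487440e-01,  6.29933474e-01,  1.96087850e-01],
       [-1.67905588e-05, -2.97234819e-01,  9.54804410e-01]])}
```

View pics/w1.png

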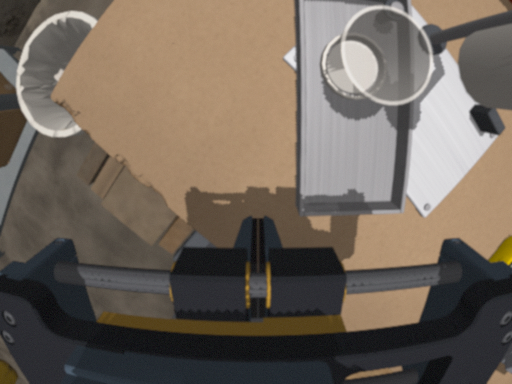

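The wrist picture shows the closed fingertips at (258,225), just outside the tray's front rim (x≈300), near its free corner (300,212). The beaker is well away at (385,60).

Emit:
{"fn": "play_rows", "kwargs": {
  "steps": [
    [0.2,0.2,-0.7,0],
    [0,0,-0.75,0],
    [0,0,0,0],
    [0.2,-0.25,0,0],
    [0.22,-0.25,0,0],
    [0,0,0,0]
  ]
}}

```text
clock: 6.57
tool_pos: [417.9, 232.4, 56.0]
orientation: [3.14, -0.005, 0.719]
force: [-0.2, -0.8, 0.6]
finger_gap: 0.004
finger_force: 0.0
```

Emit:
{"fn": "play_rows", "kwargs": {
  "steps": [
    [0.1,-0.32,0,0.7],
    [0.11,-0.33,0,0.7],
    [0.12,-0.33,0,0.8],
    [0,0,0,0]
  ]
}}

```text
clock: 6.9
tool_pos: [429.7, 192.6, 55.5]
orientation: [3.14, -0.003, 0.94]
force: [-0.2, 0.1, -0.0]
finger_gap: 0.007
finger_force: 0.0
```

Emit:
{"fn": "play_rows", "kwargs": {
  "steps": [
    [0,0,-0.22,0],
    [0.12,-0.23,0,0.6],
    [0.13,-0.23,0,0.6],
    [0.14,-0.23,0,0.6],
    [0,0,0,0]
  ]
}}

```text
clock: 7.32
tool_pos: [444.8, 165.7, 44.9]
orientation: [3.141, -0.001, 1.119]
force: [-0.0, 0.0, -0.9]
finger_gap: 0.005
finger_force: 0.0
```

```bash
python3 - <<'E'
from h import *
o=get_obs();print(o['tool_pos'],o['orientation'],o['force'])
p,d=cap('wrist','w2.png')
E
```

```text
[444.76558993 165.74412532  44.85375703] [ 3.14056564e+00 -8.51934412e-04  1.11948759e+00] [-0.00672591  0.01088108 -0.88058253]
```

View pics/w2.png

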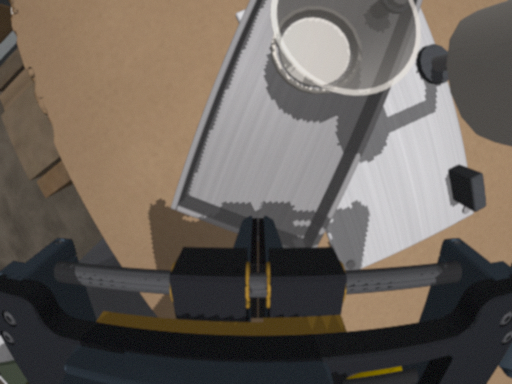

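The fingers are beyond the tray's free end (end rim from (178,208) to (325,245)), so they missed the front rim. I'll measure from this picture.

```bash
cat >> h.py <<'E'
def pix(c,u,v,z):
    a=np.array([u-c['cx'],v-c['cy']]); r=np.hypot(*a); t=r/c['fx']
    d=np.array([a[0]/r*np.sin(t),-a[1]/r*np.sin(t),-np.cos(t)]); d=c['rotation']@d; o=np.array(c['xyz'])
    return o+d*(z-o[2])/d[2]
E
python3 - <<'E'
from h import *
c=get_calibration('wrist')
for n,u,v,z in(('freefront',178,208,42),('freeback',328,245,42),('frontrim up',250,5,42),('tip',258,222,26),('station corner',352,270,8),('station corner2',470,210,8)): print(n,pix(c,u,v,z).round(1))
m=capture('top');cc=get_calibration('top');P=cloud(cc,m[1])
s=silhouettes('top','tray')[0]['region']
Q=P[s&(P[...,2]>9)&(P[...,2]<46)];r=cv2.minAreaRect(Q[:,:2].astype(np.float32));print(r,cv2.boxPoints(r).round())
E
```

```text
freefront [407.4 207.1  42. ]
freeback [484.3 140.2  42. ]
frontrim up [504.2 299.2  42. ]
tip [446.7 170.3  26. ]
station corner [495.7  87.9   8. ]
station corner2 [621.1  84.9   8. ]
((549.5110473632812, 283.37548828125), (88.45294952392578, 91.43174743652344), 48.5644645690918) [[486. 280.]
 [555. 220.]
 [613. 286.]
 [545. 347.]]
```

```bash
python3 - <<'E'
from h import *
p,d=capture('wrist');c=get_calibration('wrist');o=get_obs();print(o['tool_pos'])
def at(u,v):
    a=np.array([u-c['cx'],v-c['cy']]);r=np.hypot(*a);t=r/c['fx']
    q=np.array([a[0]/r*np.tan(t),-a[1]/r*np.tan(t),-1.])*d[v,u]
    return (c['rotation']@q+c['xyz']).round(1)
for n,u,v in(('finger',247,226),('finger',258,221),('finger',268,224),('endrim',220,220),('rim',200,214),('rim',215,110),('front rim',180,206),('floor',290,150),('table',80,150),('table',440,255),('beaker',275,70),('backrim',340,200)): print(n,at(u,v))
p2,d2=cap('scene','s2.png')
a=cv2.imread('pics/s2.png')[180:330,130:330];cv2.imwrite('pics/s2c.png',cv2.resize(a,(800,600),interpolation=cv2.INTER_CUBIC))
E
```

```text
[443.66214385 166.45956259  44.59780969]
finger [445.8 184.6  62.4]
finger [445.1 168.5  18.2]
finger [456.9 180.   61.1]
endrim [426.8 187.5  39.4]
rim [417.9 197.6  42.2]
rim [455.3 251.3  31. ]
front rim [408.3 207.8  41.2]
floor [487.1 205.1  16.3]
table [ 3.344e+02  2.813e+02 -3.000e-01]
table [583.1  49.4  -0.7]
beaker [501.4 258.8  15.6]
backrim [502.3 167.   42.2]
```

View pics/s2c.png

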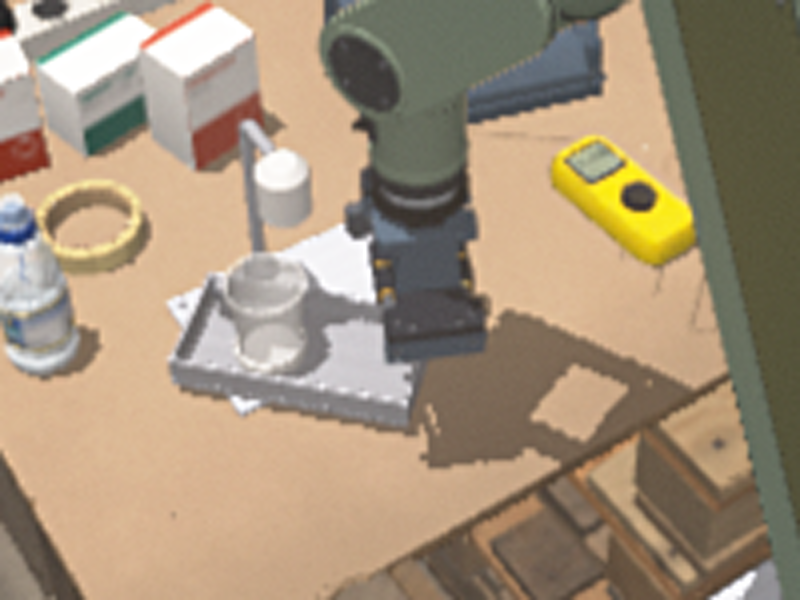

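The finger is inside the tray (tip visible in front of the end rim): it lagged on the way down and stepped over the rim without moving the tray. Lift out, go back, descend with settling.

Emit:
{"fn": "play_rows", "kwargs": {
  "steps": [
    [0,0,0.75,0],
    [0,0,0.75,0],
    [0,0,0,0],
    [-0.27,0.51,0,-0.9],
    [-0.27,0.51,0,-0.9],
    [-0.27,0.51,0,-0.9],
    [-0.29,0.52,0,-0.9],
    [0,0,0,0],
    [0,0,0,0]
  ]
}}

```text
clock: 8.32
tool_pos: [399.1, 248.5, 104.2]
orientation: [3.141, 0.001, 0.764]
force: [-0.6, -0.4, -0.2]
finger_gap: 0.007
finger_force: 0.0
```

Emit:
{"fn": "play_rows", "kwargs": {
  "steps": [
    [0,0,-0.5,0],
    [0,0,-0.5,0],
    [0,0,-0.5,0],
    [0,0,0,0],
    [0,0,0,0],
    [0,0,0,0]
  ]
}}

```text
clock: 8.82
tool_pos: [400.8, 247.6, 45.2]
orientation: [3.141, -0.001, 0.76]
force: [0.9, 0.2, -0.6]
finger_gap: 0.006
finger_force: 0.0
```

Emit:
{"fn": "play_rows", "kwargs": {
  "steps": [
    [0.15,-0.2,0,0],
    [0.15,-0.2,0,0],
    [0.1,-0.29,0,0.6],
    [0.1,-0.29,0,0.6],
    [0.1,-0.3,0,0.6],
    [0.13,-0.23,0,0.6],
    [0.13,-0.23,0,0.6],
    [0.13,-0.24,0,0.6],
    [0,0,0,0]
  ]
}}

```text
clock: 9.57
tool_pos: [441.3, 166.8, 45.3]
orientation: [3.14, -0.001, 1.12]
force: [0.4, 0.5, 0.0]
finger_gap: 0.003
finger_force: 0.0
```

Emit:
{"fn": "play_rows", "kwargs": {
  "steps": [
    [0.17,-0.2,0,0.5],
    [0.17,-0.21,0,0.5],
    [0.17,-0.21,0,0.5],
    [0.2,-0.18,0,0.5],
    [0.22,-0.18,0,0.5],
    [0.24,-0.19,0,0.5],
    [0,0,0,0],
    [0,0,0,0]
  ]
}}

```text
clock: 10.23
tool_pos: [486.7, 121.5, 44.8]
orientation: [3.141, -0.0, 1.417]
force: [-0.3, 0.2, -0.5]
finger_gap: 0.007
finger_force: 0.0
```

```bash
python3 - <<'E'
from h import *
o=get_obs();print(o['tool_pos'],o['orientation'],o['force'])
p,d=cap('wrist','w3.png')
E
```

```text
[486.68379085 121.52304613  44.80996247] [ 3.14104574e+00 -4.27686466e-04  1.41729112e+00] [-0.26185719  0.15885316 -0.46000917]
```

View pics/w3.png

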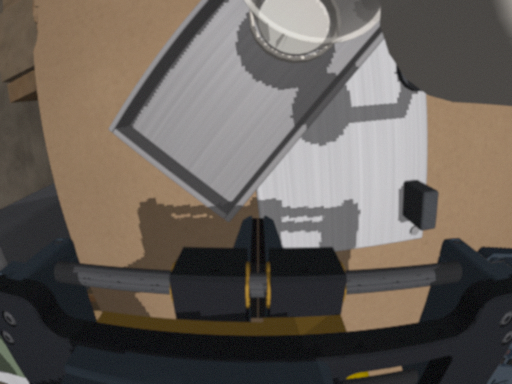

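```bash
cat >> h.py <<'E'
def wat(c,d,u,v):
    a=np.array([u-c['cx'],v-c['cy']]);r=np.hypot(*a);t=r/c['fx']
    q=np.array([a[0]/r*np.tan(t),-a[1]/r*np.tan(t),-1.])*d[v,u]
    return (c['rotation']@q+c['xyz']).round(1)
E
python3 - <<'E'
from h import *
p,d=capture('wrist');c=get_calibration('wrist')
np.savez('w3.npz',d=d,p=p)
for u,v in((112,128),(228,215),(165,60),(340,90)): print(pix(c,u,v,42).round(1),wat(c,d,u,v))
for v in range(205,300,8): print(v,[wat(c,d,u,v).tolist() for u in(247,258,269)])
E
```

```text
[405.5 209.   42. ] [405.6 209.   42.2]
[469.8 140.6  42. ] [469.6 140.1  40.6]
[448.5 242.5  42. ] [446.5 244.   34.9]
[548.6 208.   42. ] [548.6 208.   42.1]
205 [[479.0, 131.2, -0.6], [487.5, 129.7, -1.0], [496.0, 131.1, 6.7]]
213 [[478.0, 124.7, -0.4], [486.6, 124.0, 1.3], [495.1, 124.9, 7.1]]
221 [[482.5, 140.4, 56.1], [485.5, 117.1, 0.7], [495.2, 138.7, 56.8]]
229 [[482.8, 140.0, 67.2], [484.4, 109.6, -0.9], [494.8, 138.1, 67.0]]
237 [[483.2, 140.2, 78.1], [483.4, 102.9, -0.4], [494.4, 138.2, 77.5]]
245 [[483.4, 139.8, 86.5], [482.4, 96.2, 0.7], [494.1, 138.5, 87.2]]
253 [[483.7, 140.0, 95.3], [481.2, 88.8, 0.6], [495.3, 160.3, 135.8]]
261 [[483.8, 139.5, 102.0], [480.1, 81.6, 1.1], [494.8, 156.4, 134.1]]
269 [[488.3, 158.7, 141.1], [488.0, 134.9, 102.4], [494.8, 158.0, 141.7]]
277 [[488.2, 157.7, 144.0], [491.0, 154.7, 140.1], [494.5, 156.8, 144.2]]
285 [[488.0, 156.1, 145.9], [490.9, 153.8, 143.2], [494.3, 155.1, 145.8]]
293 [[487.6, 153.6, 146.3], [490.4, 150.5, 142.8], [493.9, 152.6, 146.3]]
```

```bash
python3 - <<'E'
from h import *
z=np.load('w3.npz');d=z['d'];c=get_calibration('wrist');print(c['xyz'],get_obs()['tool_pos'])
for v in range(212,224): print(v,[wat(c,d,u,v).tolist() for u in(243,247,251,254)])
cv2.imwrite('pics/w3c.png',cv2.resize(z['p'][190:310,160:360,::-1],(800,480),interpolation=cv2.INTER_CUBIC))
E
```

```text
[498.39441903 204.30906281 217.62283631] [485.77781162 121.89205653  44.60523988]
212 [[474.9, 125.7, -1.2], [478.3, 126.3, 1.8], [481.2, 125.1, -0.1], [483.5, 124.3, -1.5]]
213 [[474.9, 125.2, -0.2], [478.0, 124.7, -0.4], [481.1, 124.4, 0.1], [483.4, 123.8, -0.6]]
214 [[474.8, 124.5, 0.1], [477.9, 124.0, -0.0], [481.0, 123.8, 0.7], [483.3, 123.3, 0.3]]
215 [[474.7, 124.0, 0.9], [477.8, 123.3, 0.4], [480.9, 122.8, 0.2], [483.2, 122.5, 0.4]]
216 [[474.6, 123.3, 1.3], [477.7, 122.7, 1.1], [484.6, 140.0, 47.9], [483.1, 121.7, 0.5]]
217 [[474.3, 121.8, -0.5], [482.2, 140.4, 49.7], [484.7, 140.1, 49.8], [482.9, 120.7, 0.0]]
218 [[474.1, 120.7, -1.0], [482.2, 140.1, 50.7], [484.6, 139.9, 50.9], [486.2, 138.4, 47.8]]
219 [[479.8, 140.2, 51.6], [482.3, 140.3, 52.7], [484.7, 139.9, 52.7], [486.2, 138.3, 49.2]]
220 [[480.0, 140.6, 54.3], [482.4, 140.4, 54.6], [484.8, 140.2, 55.0], [486.2, 138.0, 50.2]]
221 [[480.1, 140.6, 55.9], [482.5, 140.4, 56.1], [484.7, 139.8, 55.5], [486.2, 138.2, 52.2]]
222 [[480.2, 140.8, 57.9], [482.6, 140.7, 58.6], [484.7, 139.6, 56.7], [486.3, 138.5, 54.5]]
223 [[480.2, 140.5, 58.7], [482.6, 140.7, 59.9], [484.8, 139.9, 58.9], [486.3, 138.3, 55.6]]
```

View pics/w3c.png

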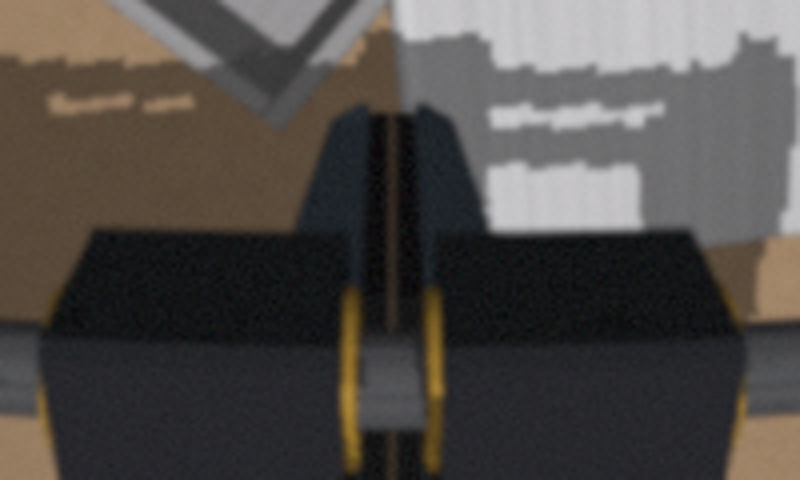

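Tips actually end ≈3 mm above the TCP height reading (z≈48), above the 42 mm rim. So I'll go back and descend further, to TCP z≈25.

Emit:
{"fn": "play_rows", "kwargs": {
  "steps": [
    [0,0,0.75,0],
    [0,0,0.75,0],
    [-0.37,0.52,0,-1],
    [-0.37,0.52,0,-1],
    [-0.37,0.52,0,-1],
    [-0.37,0.52,0,-1],
    [-0.37,0.52,0,-1],
    [-0.37,0.52,0,-1],
    [0,0,0,-0.6],
    [0,0,0,0],
    [0,0,0,0]
  ]
}}

```text
clock: 11.25
tool_pos: [397.0, 246.8, 104.6]
orientation: [3.141, 0.0, 0.763]
force: [0.4, -0.7, 0.6]
finger_gap: 0.002
finger_force: 0.0
```

Emit:
{"fn": "play_rows", "kwargs": {
  "steps": [
    [0,0,-0.6,0],
    [0,0,-0.6,0],
    [0,0,-0.6,0],
    [0,0,-0.25,0],
    [0,0,0,0],
    [0,0,0,0],
    [0,0,0,0]
  ]
}}

```text
clock: 11.83
tool_pos: [398.4, 246.6, 23.2]
orientation: [3.141, -0.002, 0.761]
force: [0.4, -0.0, 0.1]
finger_gap: 0.007
finger_force: 0.0
```

Tip ≈ z 26 now. Push along the arc.

Emit:
{"fn": "play_rows", "kwargs": {
  "steps": [
    [0.15,-0.17,0,0],
    [0.15,-0.17,0,0],
    [0.1,-0.29,0,0.6],
    [0.1,-0.29,0,0.6],
    [0.1,-0.3,0,0.6],
    [0,0,0,0]
  ]
}}

```text
clock: 12.33
tool_pos: [422.8, 196.0, 23.2]
orientation: [3.14, -0.001, 0.94]
force: [0.3, 0.5, 0.5]
finger_gap: 0.007
finger_force: 0.0
```

```bash
python3 - <<'E'
from h import *
o=get_obs();print(o['tool_pos'],o['force'])
p,d=cap('wrist','w4.png');c=get_calibration('wrist')
np.savez('w4.npz',d=d,p=p)
E
```

```text
[422.83161114 195.97612594  23.15022676] [0.33442722 0.45899852 0.52690976]
```

View pics/w4.png

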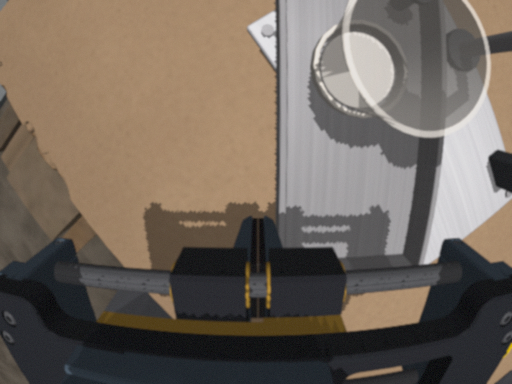

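The rim (x≈278, vertical) now moves with the finger and the beaker is clear of the gripper. Continue to the stop.

Emit:
{"fn": "play_rows", "kwargs": {
  "steps": [
    [0.13,-0.23,0,0.6],
    [0.13,-0.23,0,0.6],
    [0.13,-0.24,0,0.6],
    [0.17,-0.2,0,0.6],
    [0.17,-0.21,0,0.6],
    [0.17,-0.21,0,0.6],
    [0,0,0,0]
  ]
}}

```text
clock: 12.97
tool_pos: [459.0, 144.4, 22.9]
orientation: [3.14, -0.001, 1.299]
force: [0.9, -0.9, 0.8]
finger_gap: 0.004
finger_force: 0.0
```

Emit:
{"fn": "play_rows", "kwargs": {
  "steps": [
    [0.2,-0.18,0,0.6],
    [0.22,-0.18,0,0.6],
    [0.22,-0.19,0,0.6],
    [0,0,0,0],
    [0,0,0,0]
  ]
}}

```text
clock: 13.38
tool_pos: [483.3, 123.3, 22.6]
orientation: [3.141, -0.0, 1.477]
force: [-0.1, 0.6, 0.3]
finger_gap: 0.008
finger_force: 0.0
```

Emit:
{"fn": "play_rows", "kwargs": {
  "steps": [
    [0.15,-0.03,0,0],
    [0,0,0,0],
    [0,0,0,0]
  ]
}}

```text
clock: 13.63
tool_pos: [488.9, 122.0, 22.4]
orientation: [-3.141, 0.0, 1.48]
force: [0.0, -0.4, -0.5]
finger_gap: 0.005
finger_force: 0.3
```

Emit:
{"fn": "play_rows", "kwargs": {
  "steps": [
    [0.1,0,0,0],
    [0,0,0,0],
    [0,0,0,0]
  ]
}}

```text
clock: 13.88
tool_pos: [492.1, 121.6, 22.2]
orientation: [-3.139, 0.001, 1.481]
force: [-4.0, -0.5, 0.3]
finger_gap: 0.005
finger_force: 2.0
```

```bash
python3 - <<'E'
from h import *
o=get_obs();print(o['tool_pos'],o['force'])
p,d=cap('wrist','w5.png');c=get_calibration('wrist');np.savez('w5.npz',d=d,p=p)
s=silhouettes('wrist','tray')
if s:
    m=s[0]['region']; print(s[0]['score'],m.sum())
    v,u=np.nonzero(m); Q=np.array([wat(c,d,a,b) for a,b in zip(u,v)]); Q=Q[(Q[:,2]>38)&(Q[:,2]<44)]
    r=cv2.minAreaRect(Q[:,:2].astype(np.float32));print(r,cv2.boxPoints(r).round())
E
```

```text
[492.05003034 121.59521302  22.18821758] [-3.99934583 -0.53463119  0.3478678 ]
0.7 44004
((556.8572998046875, 179.749267578125), (158.9416961669922, 102.84896850585938), 87.60408020019531) [[502. 102.]
 [605.  98.]
 [612. 257.]
 [509. 261.]]
```

Emit:
{"fn": "play_rows", "kwargs": {
  "steps": [
    [0.1,0,0,0],
    [0.05,0,0,0],
    [0,0,0,0],
    [0,0,0,0]
  ]
}}

```text
clock: 14.32
tool_pos: [492.2, 121.5, 22.1]
orientation: [-3.127, 0.002, 1.48]
force: [-17.1, 1.0, 12.3]
finger_gap: 0.003
finger_force: 9.0
```

Hard stop reached: home. Back off and rise.

Emit:
{"fn": "play_rows", "kwargs": {
  "steps": [
    [-0.5,0,0,0],
    [-0.5,0,0,0],
    [-0.4,0,0,0],
    [0,0,0.8,0],
    [0,0,1,0],
    [0,0,1,0],
    [0,0,1,0],
    [0,0,1,0],
    [0,0,1,0],
    [0,0,1,0],
    [0,0,1,0],
    [0,0,0,0]
  ]
}}

```text
clock: 15.32
tool_pos: [447.9, 123.0, 343.5]
orientation: [3.122, -0.007, 1.481]
force: [0.9, 0.3, 0.7]
finger_gap: 0.002
finger_force: 0.0
```

```bash
python3 - <<'E'
from h import *
o=get_obs();print(o['tool_pos'],o['qpos'])
c=get_calibration('top');p,d=capture('top')
P=cloud(c,d).reshape(-1,3)
Q=P[(P[:,2]>36)&(P[:,2]<46)&(P[:,0]>420)&(P[:,0]<600)&(P[:,1]>80)&(P[:,1]<310)]
r=cv2.minAreaRect(Q[:,:2].astype(np.float32));print(len(Q),r)
Q=P[(P[:,2]>320)&(P[:,0]>600)&(P[:,0]<1300)];print('max obstacle',Q[:,0].min(),Q[:,2].max()) if len(Q) else 0
import plant;print([n for n in dir(plant) if not n.startswith('_')])
E
```

```text
[447.85653795 123.01226503 343.53620957] [2.43069108e-01 7.17688963e-02 1.55732066e+00 3.11594828e-04
 1.49165742e+00 3.33262315e-01]
38 ((548.9013671875, 277.9285888671875), (94.98484802246094, 47.46159362792969), 14.977776527404785)
max obstacle 987.6760525925333 568.1587049726882
['MotionError', 'boxes_of', 'capture', 'get_calibration', 'get_obs', 'hand_in', 'silhouettes']
```

The tool's tilt persists from where a row left it, so going past the reach limit may tilt the tool outward. Testing this high up in free space.

Emit:
{"fn": "play_rows", "kwargs": {
  "steps": [
    [0.5,-0.2,1,0],
    [0.5,-0.2,1,0],
    [0.5,-0.2,1,0],
    [0.5,-0.2,1,0],
    [0.8,-0.2,0.8,0],
    [0.8,-0.2,0.8,0],
    [0.8,-0.2,0.5,0],
    [0.8,-0.2,0,0],
    [0.8,0,0,0],
    [0.8,0,0,0],
    [0.8,0,0,0],
    [0.8,0,0,0]
  ]
}}

```text
clock: 16.37
tool_pos: [721.4, 59.8, 505.7]
orientation: [3.106, -0.007, 1.481]
force: [0.2, 0.4, -0.3]
finger_gap: 0.001
finger_force: 0.0
```

```bash
python3 - <<'E'
from h import *
o=get_obs();print(o['clock'],o['tool_pos'],o['orientation'],o['qpos'])
E
```

```text
16.3667 [721.36295362  59.81963181 505.73763986] [ 3.10578839 -0.00662116  1.48059565] [6.64038014e-02 6.76496990e-01 2.17835887e-01 1.18802937e-03
 2.21086083e+00 1.57449915e-01]
```

Emit:
{"fn": "play_rows", "kwargs": {
  "steps": [
    [0.8,0,0,0],
    [0.8,0,0,0],
    [0.8,0,0,0],
    [0.8,0,0,0]
  ]
}}

```text
clock: 16.7
tool_pos: [790.7, 55.6, 453.8]
orientation: [3.048, -0.016, 1.481]
force: [-0.2, -0.4, -0.5]
finger_gap: 0.005
finger_force: 0.0
```

Emit:
{"fn": "play_rows", "kwargs": {
  "steps": [
    [0,0,1,0],
    [0,0,1,0],
    [0,0,1,0],
    [0,0,1,0]
  ]
}}

```text
clock: 17.03
tool_pos: [724.1, 51.0, 548.5]
orientation: [2.982, -0.027, 1.483]
force: [-0.5, -0.8, 0.3]
finger_gap: 0.003
finger_force: 0.0
```

```bash
python3 - <<'E'
from h import *
o=get_obs();print(o['clock'],o['tool_pos'],o['orientation'],o['qpos'])
E
```

```text
17.0333 [724.14964124  51.04393242 548.49227317] [ 2.98180989 -0.02683381  1.48283012] [0.05270637 0.62174716 0.21576265 0.00465937 2.14212353 0.1456587 ]
```

Emit:
{"fn": "play_rows", "kwargs": {
  "steps": [
    [1,0,0.6,0],
    [1,0,0.6,0],
    [1,0,0.6,0],
    [1,0,0.6,0],
    [1,0,0.6,0],
    [1,0,0.6,0],
    [1,0,0.6,0],
    [1,0,0.6,0],
    [1,0,0.6,0],
    [1,0,0.6,0]
  ]
}}

```text
clock: 17.87
tool_pos: [856.4, 39.0, 525.5]
orientation: [2.729, -0.063, 1.493]
force: [-0.1, -0.3, 0.1]
finger_gap: 0.007
finger_force: 0.0
```

```bash
python3 - <<'E'
from h import *
o=get_obs();print(o['clock'],o['tool_pos'],o['orientation'],o['qpos'])
E
```

```text
17.8667 [856.3501032   38.95317797 525.4779712 ] [ 2.7288354  -0.0625965   1.49318246] [0.02591906 0.68965094 0.21661509 0.0160279  1.81836156 0.12385728]
```

Emit:
{"fn": "play_rows", "kwargs": {
  "steps": [
    [0.4,0,1,0],
    [0.4,0,1,0],
    [0.4,0,1,0],
    [0.4,0,1,0],
    [0.4,0,1,0],
    [0.4,0,1,0],
    [0.4,0,1,0]
  ]
}}

```text
clock: 18.45
tool_pos: [819.3, 33.4, 640.8]
orientation: [2.543, -0.084, 1.506]
force: [0.2, 0.3, 0.5]
finger_gap: 0.005
finger_force: 0.0
```

```bash
python3 - <<'E'
from h import *
o=get_obs();print(o['clock'],o['tool_pos'],o['orientation'],o['qpos'],Ro.from_euler('xyz',o['orientation']).as_matrix())
E
```

```text
18.45 [819.32412772  33.41278477 640.79159522] [ 2.54308122 -0.08436252  1.50555876] [0.01728737 0.56557944 0.21411429 0.02334806 1.75852392 0.12006223] [[ 0.06495945  0.82132282  0.56675311]
 [ 0.99432394 -0.10123305  0.03273785]
 [ 0.08426249  0.56140956 -0.82323699]]
```

Tilt is 34.6° outward at bearing 3°, almost exactly the stick's direction. Turn a little, open the jaws and head to a place in front of the visor.

Emit:
{"fn": "play_rows", "kwargs": {
  "steps": [
    [-0.8,-0.7,-0.2,0.5],
    [-0.8,-0.7,-0.2,0],
    [-0.8,-0.7,-0.2,0],
    [-0.8,-0.7,-0.2,0],
    [-0.8,-0.7,-0.2,0],
    [-0.8,-0.7,-0.2,0],
    [-0.8,-0.7,-0.2,0],
    [-0.8,-0.7,-0.2,0]
  ],
  "jaw": 1
}}

```text
clock: 19.12
tool_pos: [581.7, -175.5, 580.1]
orientation: [2.546, -0.081, 1.543]
force: [-0.2, -1.1, 0.7]
finger_gap: 0.56
finger_force: 0.0
```

Emit:
{"fn": "play_rows", "kwargs": {
  "steps": [
    [-0.8,-0.7,-0.5,0],
    [-0.8,-0.7,-0.5,0],
    [-0.8,-0.7,-0.5,0],
    [-0.8,-0.7,-0.5,0],
    [-0.8,-0.7,-0.5,0],
    [-0.8,-0.7,-0.5,0],
    [0,0,0,0],
    [0,0,0,0]
  ]
}}

```text
clock: 19.78
tool_pos: [412.2, -325.5, 472.4]
orientation: [2.549, -0.083, 1.537]
force: [0.7, 0.2, 1.3]
finger_gap: 1.001
finger_force: 0.0
```

```bash
python3 - <<'E'
from h import *
o=get_obs();R=Ro.from_euler('xyz',o['orientation']).as_matrix();print(o['clock'],o['tool_pos'],o['orientation'],R,o['qpos'],o['finger_gap'])
p,d=cap('wrist','w6.png');c=get_calibration('wrist');np.savez('w6.npz',d=d,p=p)
print('tool in cam now',c['rotation'].T@(o['tool_pos']-c['xyz']))
R3=np.array([0]) 
print(c['xyz'])
# finger tip points: in tool frame
v,u=np.mgrid[0:384:1,0:512:1]
a=np.stack([u-c['cx'],v-c['cy']],-1);r=np.linalg.norm(a,axis=-1);t=r/c['fx'];k=np.tan(t)/np.maximum(r,1e-9)
P=np.stack([a[...,0]*k,-a[...,1]*k,-np.ones_like(k)],-1)*d[...,None]
W=P@c['rotation'].T+c['xyz'];T=(W-o['tool_pos'])@R
np.save('T6.npy',T);np.save('W6.npy',W)
m=(np.abs(T[...,0])<40)&(np.abs(T[...,1])<75)&(T[...,2]>-50)&(T[...,2]<40)&(d>0)
for s in(1,-1):
    q=T[m&(s*T[...,1]>20)]; 
    if len(q): print(s,len(q),q[:,2].max(),np.percentile(q,[2,50,98],axis=0).round(1))
E
```

```text
19.7833 [ 412.22848044 -325.50024546  472.41461071] [ 2.54900977 -0.0832122   1.53721141] [[ 0.03346242  0.82747437  0.56050551]
 [ 0.99597789 -0.07424815  0.05015225]
 [ 0.0831162   0.55657288 -0.82663071]] [-1.02177897 -0.01493857  1.47867644  0.53621113  1.41014714 -0.9776312 ] 1.000575845393518
tool in cam now [  -1.84212784  -30.16414962 -190.38280848]
[ 318.89764666 -250.15839774  623.31803867]
1 1539 -2.299221013641641 [[-12.5  47.  -49.4]
 [ 15.1  47.7 -27.9]
 [ 19.6  57.2  -3.9]]
-1 1544 -1.0767360721016463 [[-12.8 -53.8 -49.3]
 [ 14.7 -44.2 -28.1]
 [ 19.2 -43.5  -3.6]]
```

```bash
python3 - <<'E'
from h import *
W=np.load('W6.npy');c=get_calibration('wrist')
for t in('knob','console','visor'):
    b=boxes_of('wrist',t);print(t,[(round(x['score'],2),w(c,x['at']).round().tolist()) for x in b[:2]])
    s=silhouettes('wrist',t)
    if s:
        m=s[0]['region'];Q=W[m];v,u=np.nonzero(m);print(s[0]['score'],m.sum(),(u.min(),u.max(),v.min(),v.max()),np.percentile(Q,[3,50,97],axis=0).round())
        if t=='knob': 
            q=Q[(np.abs(Q[:,2]-195)<30)&(np.abs(Q[:,0]-446)<50)&(np.abs(Q[:,1]+340)<40)]; print(len(q),q.min(0),q.max(0),q.mean(0))
E
python3 - <<'E'
import cv2
cv2.imwrite('pics/w6b.png',cv2.imread('pics/w6.png'))
E
```

```text
knob [(0.56, [458.0, -334.0, 200.0])]
0.63 817 (np.int64(163), np.int64(198), np.int64(164), np.int64(202)) [[ 431. -355.  109.]
 [ 458. -335.  198.]
 [ 513. -318.  213.]]
441 [ 428.90824604 -358.01026942  187.21608289] [ 465.53769302 -323.59352518  214.00009532] [ 444.66602279 -338.77804312  205.97886016]
console [(0.83, [502.0, -327.0, 309.0])]
0.55 14856 (np.int64(143), np.int64(303), np.int64(122), np.int64(256)) [[ 447. -403.   50.]
 [ 503. -325.  307.]
 [ 584. -258.  310.]]
visor [(0.62, [505.0, -324.0, 308.0])]
0.77 14652 (np.int64(143), np.int64(302), np.int64(122), np.int64(255)) [[ 447. -403.   65.]
 [ 503. -325.  307.]
 [ 583. -259.  310.]]
```

View pics/w6.png

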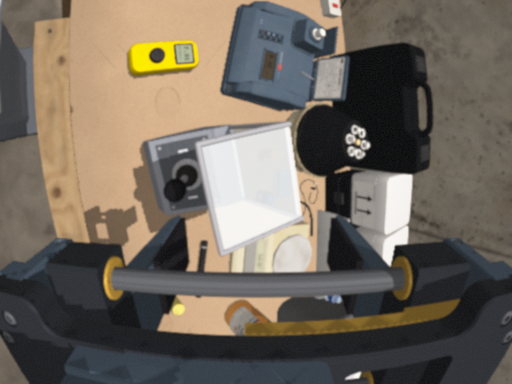

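The picture shows the knob at (176,190) in front of the visor's front edge (x≈205) and both open fingers. Approaching from the front, on the knob's right side.

Emit:
{"fn": "play_rows", "kwargs": {
  "steps": [
    [-0.63,-0.43,0,0],
    [-0.63,-0.43,0,0],
    [-0.63,-0.43,0,0],
    [-0.63,-0.43,0,0],
    [0,0,-0.88,0],
    [0,0,-0.88,0],
    [0,0,-0.88,0],
    [0,0,-0.88,0],
    [0,0,-0.88,0],
    [0,0,0,0],
    [0,0,0,0]
  ]
}}

```text
clock: 21.05
tool_pos: [313.6, -392.0, 296.4]
orientation: [2.549, -0.086, 1.543]
force: [0.1, -1.4, 0.8]
finger_gap: 0.997
finger_force: 0.0
```

```bash
cat > k.py <<'E'
from h import *
o=get_obs();R=Ro.from_euler('xyz',o['orientation']).as_matrix();print(o['clock'],o['tool_pos'].round(1),o['orientation'].round(3),R[:,2].round(3),'F',o['force'].round(1),'q',o['qpos'].round(2))
K=np.array([447,-341,189]);print('K in tool',((K-o['tool_pos'])@R).round(1),'to go',(K-R@[48,50,-14]-o['tool_pos']).round(1))
E
python3 k.py
```

```text
21.05 [ 313.6 -392.   296.4] [ 2.549 -0.086  1.543] [ 0.56   0.056 -0.826] F [ 0.1 -1.4  0.8] q [-1.3   0.07  1.82  0.63  1.21 -1.47]
K in tool [ 45.3  47.1 166.3] to go [  98.5    7.5 -150.9]
```

Emit:
{"fn": "play_rows", "kwargs": {
  "steps": [
    [0.41,0.03,-0.63,0],
    [0.41,0.03,-0.63,0],
    [0.41,0.03,-0.63,0],
    [0.41,0.03,-0.63,0],
    [0,0,0,0],
    [0,0,0,0]
  ]
}}

```text
clock: 21.55
tool_pos: [380.1, -388.8, 197.9]
orientation: [2.547, -0.081, 1.544]
force: [0.2, 0.2, 1.1]
finger_gap: 1.001
finger_force: 0.0
```

```bash
cat > kk.py <<'E'
from k import *
p,d=cap('wrist','w_.png');c=get_calibration('wrist')
v,u=np.mgrid[0:384,0:512];a=np.stack([u-c['cx'],v-c['cy']],-1);r=np.linalg.norm(a,axis=-1);k=np.tan(r/c['fx'])/np.maximum(r,1e-9)
W=(np.stack([a[...,0]*k,-a[...,1]*k,-np.ones_like(k)],-1)*d[...,None])@c['rotation'].T+c['xyz'];T=(W-o['tool_pos'])@R
s=silhouettes('wrist','knob')
if s:
    q=T[s[0]['region']];q=q[(np.abs(q-(K-o['tool_pos'])@R)<35).all(1)];print(s[0]['score'],len(q),np.percentile(q,[2,50,98],axis=0).round(1))
m=(np.abs(T[...,0])<30)&(T[...,1]>35)&(T[...,1]<70)&(T[...,2]>-50)&(T[...,2]<15)
q=T[m];print('finger',len(q),np.percentile(q,[2,50,98],axis=0).round(1))
E
python3 kk.py
```

```text
21.55 [ 380.1 -388.8  197.9] [ 2.547 -0.081  1.544] [ 0.562  0.052 -0.826] F [0.2 0.2 1.1] q [-1.16  0.19  1.95  0.73  0.94 -1.53]
K in tool [48.7 47.1 47.4] to go [ 32.1   4.1 -52.2]
0.75 1720 [[34.1 32.8 25.8]
 [49.8 46.1 28.3]
 [63.3 62.4 48.4]]
finger 1513 [[-14.3  45.7 -49.2]
 [ 13.   46.4 -28.3]
 [ 17.7  55.9  -4.6]]
```

Confirmed from close by: estimate agrees within 2 mm. Go the rest.

Emit:
{"fn": "play_rows", "kwargs": {
  "steps": [
    [0.27,0.03,-0.43,0],
    [0.27,0.03,-0.43,0],
    [0.27,0.03,-0.43,0],
    [0,0,0,0],
    [0,0,0,0]
  ]
}}

```text
clock: 22.07
tool_pos: [411.2, -385.2, 145.8]
orientation: [2.548, -0.081, 1.542]
force: [-0.3, -0.1, -0.0]
finger_gap: 1.003
finger_force: 0.0
```

```bash
python3 kk.py
```

```text
22.0667 [ 411.2 -385.2  145.8] [ 2.548 -0.081  1.542] [ 0.561  0.051 -0.826] F [-0.3 -0.1 -0. ] q [-1.09  0.27  2.    0.81  0.81 -1.6 ]
K in tool [ 48.6  50.6 -13.3] to go [ 1.   0.6 -0.2]
0.58 3234 [[ 34.7  36.1 -34.4]
 [ 50.6  48.1 -31.8]
 [ 63.8  64.8 -11.4]]
finger 1536 [[-13.9  45.8 -49.2]
 [ 13.4  46.5 -28.3]
 [ 17.9  55.9  -4. ]]
```

Emit:
{"fn": "play_rows", "kwargs": {
  "steps": [
    [-0.02,0.2,0,0],
    [-0.02,0.2,0,0],
    [-0.02,0.2,0,0],
    [-0.02,0.2,0,0],
    [-0.02,0.2,0,0],
    [0,0,0,0]
  ]
}}

```text
clock: 22.67
tool_pos: [406.6, -342.6, 144.4]
orientation: [2.549, -0.083, 1.543]
force: [-0.7, -1.0, 1.6]
finger_gap: 0.999
finger_force: 0.8
```

```bash
python3 kk.py
```

```text
22.6667 [ 406.6 -342.6  144.4] [ 2.549 -0.083  1.543] [ 0.56   0.053 -0.827] F [-0.7 -1.   1.6] q [-1.06  0.21  2.08  0.83  0.77 -1.6 ]
K in tool [  6.4  58.2 -14.2] to go [  5.5 -42.    1.3]
0.78 1777 [[ 22.8  38.6 -31.8]
 [ 34.   50.1 -28.9]
 [ 41.1  67.3  -8.2]]
finger 2013 [[-13.8  40.8 -49. ]
 [ 15.5  46.7 -28.6]
 [ 29.6  61.7  -4.3]]
```

Emit:
{"fn": "play_rows", "kwargs": {
  "steps": [
    [0.02,0.1,0,0],
    [0.02,0.1,0,0],
    [0,0,0,0],
    [0,0,0,0]
  ]
}}

```text
clock: 23.1
tool_pos: [408.7, -336.3, 144.3]
orientation: [2.549, -0.083, 1.542]
force: [-0.2, -2.3, 0.9]
finger_gap: 1.0
finger_force: 1.0
```

```bash
python3 kk.py
```

```text
23.1 [ 408.7 -336.3  144.3] [ 2.549 -0.083  1.542] [ 0.56   0.053 -0.827] F [-0.2 -2.3  0.9] q [-1.04  0.21  2.09  0.84  0.76 -1.59]
K in tool [  0.1  56.9 -15.7] to go [  3.4 -48.3   1.3]
finger 1923 [[-13.2  40.9 -49.2]
 [ 16.1  46.3 -27.6]
 [ 29.5  60.   -3.9]]
```

Emit:
{"fn": "play_rows", "kwargs": {
  "steps": [
    [0.02,0.1,0,0],
    [0,0,0,0],
    [0,0,0,0]
  ]
}}

```text
clock: 23.45
tool_pos: [409.3, -332.3, 144.1]
orientation: [2.549, -0.083, 1.542]
force: [0.7, -1.8, -0.8]
finger_gap: 1.001
finger_force: 1.3
```

Emit:
{"fn": "play_rows", "kwargs": {
  "steps": [
    [0.0,0.1,0,0],
    [0,0,0,0],
    [0,0,0,0]
  ]
}}

```text
clock: 23.7
tool_pos: [409.5, -329.5, 144.2]
orientation: [2.549, -0.081, 1.54]
force: [2.9, -6.0, -3.1]
finger_gap: 0.997
finger_force: 2.8
```

```bash
cat >> kk.py <<'E'
m=(W[...,2]>160)&(W[...,2]<235)&(np.abs(W[...,0]-445)<45)&(W[...,1]>-325)&(W[...,1]<-260)&(p.max(-1)<70)
q=W[m];print(len(q),np.percentile(q,[2,50,98],axis=0).round(1) if len(q) else 0)
E
python3 kk.py
```

```text
23.7 [ 409.5 -329.5  144.2] [ 2.549 -0.081  1.54 ] [ 0.56   0.05  -0.827] F [ 2.9 -6.  -3.1] q [-1.03  0.2   2.1   0.84  0.75 -1.59]
K in tool [ -6.7  56.8 -16.6] to go [  2.5 -55.1   1.6]
0.79 308 [[ 17.9  40.2 -28.7]
 [ 25.5  49.3 -23.3]
 [ 28.2  61.7  -7.8]]
finger 1947 [[-13.3  40.9 -49.1]
 [ 16.3  46.3 -26.8]
 [ 29.6  60.5  -4.2]]
4153 [[ 416.4 -323.4  175.6]
 [ 437.1 -300.6  198.2]
 [ 452.2 -281.8  227.9]]
```

At the end stop, sideways only. Hold ~2.4 s.

Emit:
{"fn": "play_rows", "kwargs": {
  "steps": [
    [0,0,0,0],
    [0,0,0,0],
    [0,0,0,0],
    [0,0,0,0],
    [0,0,0,0],
    [0,0,0,0],
    [0,0,0,0],
    [0,0,0,0],
    [0,0,0,0],
    [0,0,0,0],
    [0,0,0,0],
    [0,0,0,0]
  ]
}}

```text
clock: 24.8
tool_pos: [409.5, -329.5, 144.1]
orientation: [2.549, -0.081, 1.54]
force: [2.0, -4.9, -2.4]
finger_gap: 1.001
finger_force: 2.7
```

Emit:
{"fn": "play_rows", "kwargs": {
  "steps": [
    [0,0,0,0],
    [0,0,0,0],
    [0,0,0,0],
    [0,0,0,0],
    [0,0,0,0],
    [0,0,0,0],
    [0,0,0,0],
    [0,0,0,0],
    [0,0,0,0],
    [0,0,0,0],
    [0,0,0,0],
    [0,0,0,0]
  ]
}}

```text
clock: 25.8
tool_pos: [409.5, -329.5, 144.1]
orientation: [2.549, -0.081, 1.54]
force: [1.7, -5.5, -2.3]
finger_gap: 1.0
finger_force: 2.7
```

```bash
python3 kk.py
```

```text
25.8 [ 409.5 -329.5  144.1] [ 2.549 -0.081  1.54 ] [ 0.56   0.05  -0.827] F [ 1.7 -5.5 -2.3] q [-1.03  0.2   2.1   0.84  0.75 -1.59]
K in tool [ -6.7  56.8 -16.6] to go [  2.5 -55.1   1.6]
0.94 304 [[ 18.2  40.2 -29. ]
 [ 25.8  48.7 -24.1]
 [ 28.2  62.8  -6.7]]
finger 1931 [[-13.1  41.  -49.1]
 [ 16.3  46.3 -26.8]
 [ 29.5  60.1  -4. ]]
4167 [[ 416.2 -323.4  175.7]
 [ 437.1 -300.7  198.2]
 [ 452.2 -281.8  227.9]]
```

Held. Return slowly in −y, well clear of the knob, then withdraw along the tool axis.

Emit:
{"fn": "play_rows", "kwargs": {
  "steps": [
    [0.02,-0.2,0,0],
    [0.02,-0.2,0,0],
    [0.02,-0.2,0,0],
    [0.02,-0.2,0,0],
    [0.02,-0.2,0,0],
    [0.02,-0.2,0,0],
    [0.02,-0.2,0,0],
    [0,-0.2,0,0],
    [0,-0.2,0,0],
    [0,0,0,0],
    [0,0,0,0],
    [0,0,0,0]
  ]
}}

```text
clock: 26.9
tool_pos: [414.8, -400.0, 144.1]
orientation: [2.549, -0.084, 1.543]
force: [-0.8, 0.1, -0.2]
finger_gap: 1.001
finger_force: 0.0
```

```bash
python3 kk.py
```

```text
26.9 [ 414.8 -400.   144.1] [ 2.549 -0.084  1.543] [ 0.56   0.053 -0.827] F [-0.8  0.1 -0.2] q [-1.1   0.29  1.97  0.8   0.82 -1.59]
K in tool [ 63.4  47.5 -15.9] to go [-2.7 15.4  1.5]
0.78 3473 [[ 49.7  32.8 -36.5]
 [ 65.1  45.  -34.2]
 [ 78.8  61.5 -14.2]]
finger 1547 [[-13.6  45.5 -49.2]
 [ 13.9  46.3 -28.1]
 [ 18.4  55.8  -3.7]]
22 [[ 443.  -324.9  185.6]
 [ 445.5 -324.8  192.8]
 [ 449.9 -324.2  199.9]]
```

Knob is back upright, clear by ~30 mm. Withdraw.

Emit:
{"fn": "play_rows", "kwargs": {
  "steps": [
    [-0.41,-0.04,0.63,0],
    [-0.41,-0.04,0.63,0],
    [-0.41,-0.04,0.63,0],
    [-0.41,-0.04,0.63,0],
    [-0.41,-0.04,0.63,0],
    [-0.41,-0.04,0.63,0],
    [0,0,0,0],
    [0,0,0,0],
    [0,0,0,0]
  ]
}}

```text
clock: 27.75
tool_pos: [316.5, -409.2, 294.7]
orientation: [2.55, -0.084, 1.543]
force: [-0.9, 0.7, -0.4]
finger_gap: 1.005
finger_force: 0.0
```

```bash
python3 - <<'E'
from h import *
c=get_calibration('scene');p,d=capture('scene');P=cloud(c,d)
for t in('tray','ph_meter','water_bottle','knob'):
    b=boxes_of('scene',t);print(t,[(round(x['score'],2),w(c,x['at']).round().tolist()) for x in b[:1]])
m=silhouettes('scene','tray')[0]['region'];Q=P[m];Q=Q[(Q[:,2]>37)&(Q[:,2]<46)];r=cv2.minAreaRect(Q[:,:2].astype(np.float32));print(r,cv2.boxPoints(r).round())
o=get_obs();print(o['tool_pos'],o['force'],o['dq'].round(3),o['clock'])
E
```

```text
tray [(0.68, [552.0, 204.0, 27.0])]
ph_meter [(0.8, [487.0, -80.0, 35.0])]
water_bottle [(0.74, [631.0, 411.0, 88.0])]
knob [(0.6, [476.0, -337.0, 130.0])]
((555.1299438476562, 191.39739990234375), (201.396240234375, 106.08512115478516), 87.57107543945312) [[498.  93.]
 [604.  89.]
 [612. 290.]
 [506. 294.]]
[ 316.88229846 -409.47371115  294.53541957] [ 0.05712588  0.17829358 -0.06299393] [-0.003 -0.002 -0.008  0.002  0.    -0.001] 28.05
```

```bash
python3 -c "
from plant import *
print(hand_in())"
```

```text
the job is handed in; nothing more can be done
None
```

The job is handed in, though no verdict came back: the tray is home against its stop, the jog stick was held fully over toward the tray for about 2 s and returned upright, and the beaker, meter and bottle appear undisturbed.

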